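# Load the mixer mill, snap its clamps and latch the guard

## Robot

A 6-joint arm with a two-finger parallel gripper is mounted at the origin on a cart in front of the work surface, level with it; the furniture and walls round the work are solid. World frame = base frame: x ahead of the robot, y to its left, z up, the work surface at z = 0. Lengths are in m, angles in rad, forces in N, time in s.
With the tool pointing down it reaches from about 0.3 to 0.875 m from the base axis. Payload 6.4 kg.
Tool frame: the origin (TCP) lies midway between the tips of the shut fingers; the grasp point (between the pads) lies 19 mm behind it; x points along the fingers, y is the direction in which the jaws open and shut, and the axes are right-handed (so a half turn about x gives the same grasp; the last joint's range is limited). The gripper opens to 85 mm and grips with 20 to 120 N. Pads are 22 mm wide; open, the fingers measure 114 mm over their backs; the gripper's body (76 mm by 85 mm) begins 54 mm behind the grasp point. The pads swing forward as they close: fully open they stand 13 mm farther back than shut.
Start: joints at [1.034, 0.181, 1.607, -0, 1.354, -0.206], TCP at [0.187, 0.544, 0.231] pointing down, gripper open.
Joint ranges: [-2.99, 2.99], [-0.89, 2.07], [0.3, 2.58], [-1.14, 4.28], [0, 2.63], [-3.12, 3.12]. Speed limits (rad/s): [2.57, 2.57, 3.01, 3.14, 3.14, 3.14].

## Interface

Orientations are given as a unit quaternion [w, x, y, z].
In Python, from bench import ctrl gives the robot as it stands.
- The arm moves only by the tool step_arm, never from a script. Its argument "motion" is a list of rows, each a list of 7 numbers: the shift along the tool's x, y, z in mm, then the turn, a rotation vector about the tool's x, y, z in degrees, then the closure in counts, from 0 (fully open) to 255 (shut). In form: [[tx, ty, tz, rx, ry, rz, hand], ...]. A call has 1 to 10 rows; each row is the pose to reach, as a shift and turn from the pose commanded when the call began, along the tool's axes at that moment; what a row does not reach only later rows make up. A row lasts 1/8 s, in which the tool goes at most 62.5 mm and 10.7 degrees, less where a joint would pass 70% of its speed; a pose out of reach is approached as far as the arm can. A call with a gripper value outside its range is refused whole. The fingers move at their own pace and stop on an object; the grip force is fixed at half the most. Time passes only in rows, so rows that repeat a pose let the fingers close. It gives the time, the measured TCP pose, the force and the opening at its end, in the units of the state.
- ctrl.get_obs(): the state, without advancing time (a new reading comes with each control period).
- ctrl.camera(name): name is "scene" or "top" or "wrist"; returns (picture, depth): 480x640x3 uint8, red, green, blue; 480x640 float32, m along the optical axis (not along the pixel's ray), 0 where there is no reading.
- ctrl.camera_info(name): a dict with "fx", "fy", "cx", "cy" (pixels), "T" (4x4, takes a point from camera to world coordinates); the wrist camera has in their place "hand_eye" (4x4, takes a point from camera to tool coordinates, whose origin is the TCP and whose axes are the tool frame's). Camera axes: x right, y down, z forward; pixel columns grow to the right and rows downward; lengths in m; the calibration is good to about 2 mm. The wrist camera is an equidistant fisheye: a pixel r from the principal point sees the ray r / f radians off the axis. A picture is of the moment at which its call begins: read the wrist's pose just before it. camera_info takes no time and is no camera call.
- ctrl.hand_in(): hands the job in, once; it reports no verdict.
The state is a dict: "time_s": time; "q": joint angles; "dq": joint speeds; "joint_efforts": joint torques, N m; "eef_pos": TCP position; "eef_rot": TCP orientation; "wrist_force": force on the tool from outside, world axes, zero at the start; "torque": the same for the moment, N m; "opening": opening from 0.0 (shut) to 1.0 (fully open).
Only numpy, scipy, OpenCV 4.12 (cv2) and the standard library are available. Lean on these libraries where they do the work, as an engineer would, in place of code of your own. Each camera call takes 0.05 s, during which the arm holds its last target. There are 200 camera calls.

## Task

Get the mixer mill running: lay every grinding jar that is on the bench into a cradle of its own and press all three clamp covers down until they snap shut, also over a cradle that stays empty. Then push the clear guard fully shut over them until its latch clicks, and press the start button. Never run the guard over a cover that still stands open, and leave the bottles and the notebook where they are.

Things in the scene. Friction and masses are not known exactly. Their poses are not given: they have to be found in the camera images.
- mill: the mixer mill, fixed to the worktop; white base 402 x 290 mm, x = -150 to 252, y = -145 to 145 mm, steel deck at z = 47 mm. Origin on the worktop under the middle cradle; x to its back (away from the robot within 0.1 rad), y to its left. Three cradles side by side, 80 mm apart; behind them (x = 94 to 247 mm) the grey drive housing, top at z = 94 mm
- cradle_left (a point): centre of the left (+y of the mill) cradle = the middle of a seated jar, z = 77 mm. Two black 45-degree V saddles 6 mm thick at x = -20 and +20 mm of the mill, 60 mm wide, tops at z = 77 mm. The jar lies along the mill's x, either way round, body in the saddles, flanges outside them, 4 mm play along its axis; 34 mm between the saddles for the fingers, deck 30 mm below the axis
- cradle_middle (a point): the same for the middle cradle (y = 0 of the mill). A clear window stands along the front (x = -97 mm, top z = 113 mm). Before each cradle stands a post 24 mm wide (x = -86 to -70 mm of the mill, top z = 104 mm) with the spring ball of the cover's catch
- cradle_right (a point): the same for the right cradle (-y of the mill)
- cover_left (a joint): angle of the left clamp cover, a steel flap 40 mm wide hinged at the back of its cradle: 0 shut, level over the jar; up to 1.9 rad open. It starts upright at 1.6 to 1.8; a stiff hinge keeps it where it is left (0.5 N at its end moves it). At 0.13 rad its front meets a spring ball; about 5 to 8 N pressed down near its front snaps it to a stop at 0, where it holds (under 0.04)
- cover_middle (a joint): the same for the middle cover; a cover will not shut over a jar that is not seated
- cover_right (a joint): the same for the right cover
- hinge_left (a point): axis of the left cover's hinge (along the mill's y), fixed to the mill 58 mm behind the cradle's centre, z = 106 mm. The flap's plate reaches 114 mm from it (forward when shut); its outer face is 7 mm off the axis, with 3 mm beads on the side edges; a tab carries on to 137 mm
- hinge_middle (a point): the same for the middle cover
- hinge_right (a point): the same for the right cover
- cover_left_tab (a point): the end of the left cover's tab, moves with the cover, 137 mm from the hinge
- cover_middle_tab (a point): the same for the middle cover
- cover_right_tab (a point): the same for the right cover
- guard (a joint): position of the guard, a clear hood in an aluminium frame, 170 x 276 mm, top z = 122 mm, sliding along the mill's x: 0 fully shut against its stop over the cradles (towards the robot); starts at 0.165 to 0.18 m, over the housing. Slides with 1.5 N; over the last 18 mm it lifts the spring latch at the front (a pawl, top z = 133 mm), up to about 10 N; the latch drops at 0.004 m and holds it
- guard_grip (a point): middle of the top edge of the guard's black grip, a bar on the guard's top 80 mm long (across, along the mill's y), 12 mm thick, standing from z = 125 to 154 mm
- start_button (a joint): travel of the start button: 0 released, 0.005 m fully pressed; fully down takes 4 N, springs back
- start_button_top (a point): centre of the top of the round grey start button (28 mm across, pressed straight down), on the right of the drive housing's top; the parked guard covers it, and it is free once the guard is shut
- jar_1: a steel grinding jar, lying on the worktop: a round body 40 mm across and 54 mm long between two hexagonal flanges 48 mm across flats and 14 mm long, 82 mm long over all, 0.3 kg; origin at the middle of its axis (24 mm above the worktop when it lies on a flat), x along its axis. Grip it across the round body. Absent in some starts
- jar_2: another such jar; absent in some starts
- jar_3: another such jar; absent in some starts
- bottle_buffer: screw-cap reagent bottle 52 mm across, 106 mm high, stands beside the mill; leave it. Origin at its underside
- bottle_amber: brown screw-cap bottle 45 mm across, 86 mm high; leave it. Origin at its underside
- notebook: notebook 148 x 109 x 13 mm lying at the right; leave it. Origin at its underside. Behind it stands a tall heavy instrument (410 mm high; front at x = 0.54 m, left side at y = -0.28 m of the room): keep the arm clear of it

How it is judged:
On the way, in this order (a step that is already met when the one before it is completed fails the run):
1. every jar that is there lies seated in a cradle, and all three clamp covers are snapped shut (((distance between jar_1 and cradle_left below 0.008 m and angle between the x axis of jar_1 and the x axis of mill, either way round below 0.1 rad) or (distance between jar_1 and cradle_middle below 0.008 m and angle between the x axis of jar_1 and the x axis of mill, either way round below 0.1 rad) or (distance between jar_1 and cradle_right below 0.008 m and angle between the x axis of jar_1 and the x axis of mill, either way round below 0.1 rad)) and ((distance between jar_2 and cradle_left below 0.008 m and angle between the x axis of jar_2 and the x axis of mill, either way round below 0.1 rad) or (distance between jar_2 and cradle_middle below 0.008 m and angle between the x axis of jar_2 and the x axis of mill, either way round below 0.1 rad) or (distance between jar_2 and cradle_right below 0.008 m and angle between the x axis of jar_2 and the x axis of mill, either way round below 0.1 rad)) and ((distance between jar_3 and cradle_left below 0.008 m and angle between the x axis of jar_3 and the x axis of mill, either way round below 0.1 rad) or (distance between jar_3 and cradle_middle below 0.008 m and angle between the x axis of jar_3 and the x axis of mill, either way round below 0.1 rad) or (distance between jar_3 and cradle_right below 0.008 m and angle between the x axis of jar_3 and the x axis of mill, either way round below 0.1 rad)) and value of joint each of cover_left, cover_middle, cover_right below 0.04 rad), for 0.2 s.
2. the guard is pushed fully home (within 3.5 mm), past the point where its latch drops (all of step 1 and value of joint guard below 0.0035 m), for 0.2 s.
3. the start button is pressed (value of joint start_button above 0.0035 m), for 0.05 s.
At the end, for the whole second after the job is handed in: each jar within 8 mm of a cradle centre, axis within 0.1 rad of the mill x; all covers under 0.04 rad; guard within 5.5 mm of its stop, latched, after being pushed home to 3.5 mm; start button released after being pressed 3.5 mm with the guard latched (all of step 1 and value of joint guard below 0.0055 m and value of joint start_button below 0.0015 m); the robot touches nothing.
It fails at once if the guard is run over a cover that stands open (value of joint guard below 0.13 m and value of joint any of cover_left, cover_middle, cover_right above 0.25 rad).
It fails at once if the start button is pressed while the guard is open (value of joint start_button above 0.0035 m and value of joint guard above 0.01 m).
It fails at once if a bystander is moved by more than 4 cm (distance of bottle_buffer from where it was at the start of the episode above 0.04 m).
It fails at once if a bystander is moved by more than 4 cm (distance of bottle_amber from where it was at the start of the episode above 0.04 m).
It fails at once if a bystander is moved by more than 4 cm (distance of notebook from where it was at the start of the episode above 0.04 m).
Of jar_1, jar_2, jar_3 only 2 to 3 are there at a start; the rules pass over those that are not, and their reading is None.
At some moment in a run one of jar_1, jar_2, jar_3 may be knocked a few centimetres aside while the robot is not near it.
Once in a run the grip may slacken for a moment while it holds something.
It also fails if it takes over 208 s, if anything falls off the work surface, if the arm or the gripper's body presses on something with over 40 N, if the wrist force passes 120 N, or if a joint passes its speed limit or range.

## Working session

There is one attempt and no reset: what is moved stays moved. The work goes in short steps, Python scripts to look and compute and a tool call to move; the robot and the scene stay as the last step left them, time stands still between calls to the robot, and variables do not carry over. Pictures are saved under pics/ and viewed, about 12 in all and at most 16, crops included, and the job is handed in when it is done.

Besides the shell and the picture viewer there is one more tool, called as name([rows], argument=value, ...), one row to a line, values as JSON. step_arm: Moves the arm, as the interface text tells. Its arguments: {"type":"object","properties":{"motion":{"type":"array","items":{"type":"array","items":{"type":"number"}}}},"required":["motion"]}

```bash
mkdir -p pics; ls; cat > h.py <<'E'
import numpy as np, cv2
from scipy.spatial.transform import Rotation as R
from bench import ctrl
def q2R(q): return R.from_quat([q[1],q[2],q[3],q[0]]).as_matrix()
def cloud(name,d,info):
    v,u=np.mgrid[0:480,0:640]
    P=np.stack([(u-info['cx'])/info['fx']*d,(v-info['cy'])/info['fy']*d,d],-1)
    return P@info['T'][:3,:3].T+info['T'][:3,3]
def save(n,im,s=1): cv2.imwrite('pics/'+n+'.png',cv2.resize(im[...,::-1],None,fx=s,fy=s))
E
python3 - <<'E'
from h import *
np.set_printoptions(precision=4,suppress=True)
print(ctrl.get_obs())
for n in ['scene','top']:
    im,d=ctrl.camera(n);i=ctrl.camera_info(n);i['T']=np.array(i['T']);print(n,i)
    save(n+'0',im);np.savez(n+'0.npz',im=im,d=d,P=cloud(n,d,i))
print(ctrl.camera_info('wrist'))
E
```

```text
pics
{'time_s': 0.0, 'q': array([ 1.0337,  0.1815,  1.608 , -0.    ,  1.3538, -0.2063]), 'dq': array([-0.0008, -0.0005,  0.0004,  0.    ,  0.0023, -0.0009]), 'joint_efforts': array([  0.0007, -44.4887, -35.1334,  -0.0003,   0.0092,  -0.    ]), 'eef_pos': array([0.1865, 0.5433, 0.2304]), 'eef_rot': array([ 0.6972,  0.1158,  0.6977, -0.117 ]), 'wrist_force': array([-0.1325, -0.697 ,  0.0075]), 'torque': array([-0.0244, -0.0011,  0.0371]), 'opening': 1.001655034048453}
scene {'fx': 619.9560210133835, 'fy': 619.9560210133835, 'cx': 327.40002260051523, 'cy': 237.58719968434738, 'T': array([[ 0.4633, -0.47  ,  0.7513, -0.5157],
       [-0.886 , -0.2265,  0.4046, -0.6478],
       [-0.02  , -0.8531, -0.5213,  0.8561],
       [ 0.    ,  0.    ,  0.    ,  1.    ]])}
top {'fx': 513.4493054693769, 'fy': 513.4493054693769, 'cx': 320.4437111594407, 'cy': 228.5128233024699, 'T': array([[-0.0014, -0.994 ,  0.1096,  0.4082],
       [-1.    ,  0.0024,  0.0095, -0.0828],
       [-0.0097, -0.1096, -0.9939,  1.4906],
       [ 0.    ,  0.    ,  0.    ,  1.    ]])}
{'fx': 371.64829954431775, 'fy': 371.64829954431775, 'cx': 321.7166336401482, 'cy': 230.6269246566497, 'hand_eye': array([[ 0.0002, -0.2889,  0.9573, -0.1428],
       [ 1.    ,  0.0003, -0.0001, -0.0007],
       [-0.0002,  0.9573,  0.2889, -0.0738],
       [ 0.    ,  0.    ,  0.    ,  1.    ]])}
```

View pics/scene0.png

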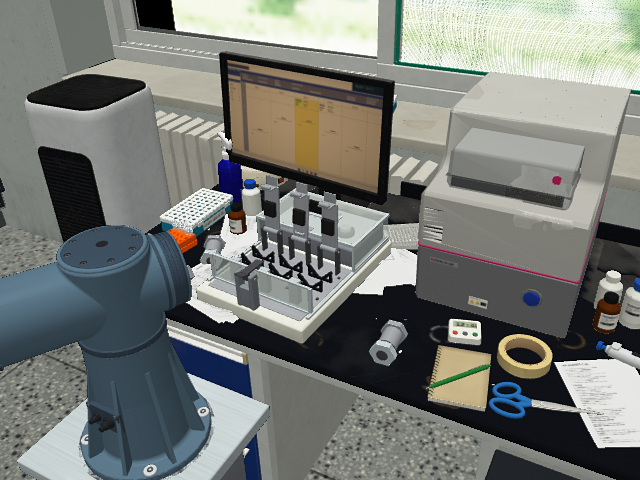

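View pics/top0.png

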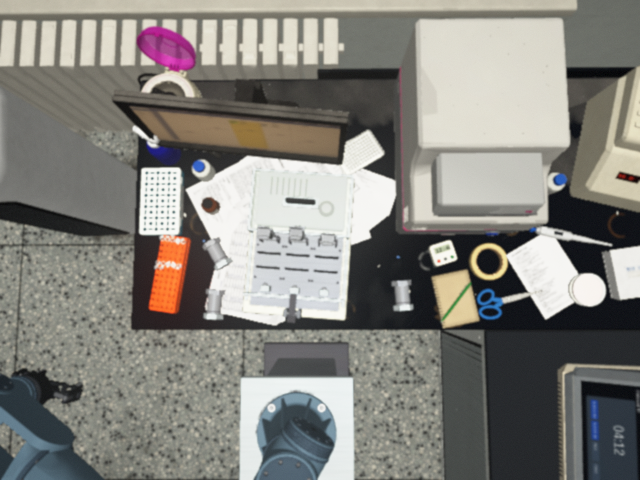

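The scene view shows the mill with its three upright covers, one jar at its right (scene ~390,340; top 402,294) and two at its left (top 215,253 and 214,304). The latch pawl is at top (292,305), and the monitor stands behind the mill.

```bash
python3 - <<'E'
from h import *
np.set_printoptions(precision=4,suppress=True)
z=np.load('top0.npz');P=z['P'];d=z['d'];im=z['im']
for n,(u0,v0,u1,v1) in dict(j1=(195,232,236,275),j2=(198,284,230,326),j3=(385,274,420,318)).items():
    S=P[v0:v1,u0:u1].reshape(-1,3);S=S[(S[:,2]>.016)&(S[:,2]<.07)]
    c,wh,a=cv2.minAreaRect((S[:,:2]*1000).astype(np.float32));print(n,len(S),c,wh,a,'zmax',np.percentile(S[:,2],[5,50,95]))
    q=S[:,:2]-S[:,:2].mean(0);w,V=np.linalg.eigh(q.T@q);print(S.mean(0),'axis',np.degrees(np.arctan2(V[1,1],V[0,1])))
S=P[160:330,240:360].reshape(-1,3);
print(np.histogram(S[:,2],bins=np.arange(-.01,.26,.01)))
H=P[160:330,240:360]
for zz in [(.035,.055),(.085,.1),(.115,.128),(.03,.06)]:
    m=((H[...,2]>zz[0])&(H[...,2]<zz[1])).astype(np.uint8)
    n,l,st,_=cv2.connectedComponentsWithStats(m);k=1+np.argmax(st[1:,4]);Q=H[l==k]
    print(zz,st[k],cv2.minAreaRect((Q[:,:2]*1000).astype(np.float32)))
cr=cv2.resize(im[160:330,190:420],(800,591),interpolation=cv2.INTER_CUBIC)
save('crop',cr)
Z=np.clip((H[...,2])/.25*255,0,255).astype(np.uint8);
E
```

```text
j1 791 (500.2785339355469, 221.6780548095703) (121.62139892578125, 90.57984161376953) 0.9834234714508057 zmax [0.0167 0.0352 0.0502]
[0.5003 0.213  0.0328] axis -166.72905749618857
j2 657 (363.00311279296875, 225.2549285888672) (70.1015625, 97.6922836303711) 89.9229507446289 zmax [0.0169 0.0393 0.0517]
[0.361  0.2236 0.036 ] axis 174.87733857857398
j3 479 (379.7376403808594, -298.77838134765625) (83.37060546875, 52.87424850463867) 4.008841037750244 zmax [0.03   0.0434 0.0519]
[ 0.3796 -0.2965  0.0424] axis -176.34066168530032
(array([ 803, 2169, 1737,  306,  238, 4881, 2128,  120,  119,   33,   36,
        235, 1083, 5233,  345,   90,  182,   20,   14,   19,    6,   13,
         80,  289,  102,   42]), array([-0.01,  0.  ,  0.01,  0.02,  0.03,  0.04,  0.05,  0.06,  0.07,
        0.08,  0.09,  0.1 ,  0.11,  0.12,  0.13,  0.14,  0.15,  0.16,
        0.17,  0.18,  0.19,  0.2 ,  0.21,  0.22,  0.23,  0.24,  0.25]))
(0.035, 0.055) [   4   19  111  141 6111] ((521.8828125, -7.53936767578125), (290.2677307128906, 399.4649658203125), 85.69115447998047)
(0.085, 0.1) [ 29 127   1   4   4] ((399.34051513671875, 69.85812377929688), (0.1381899118423462, 8.194599151611328), 82.92210388183594)
(0.115, 0.128) [   7    8  107   70 5641] ((630.9964599609375, -15.688980102539062), (276.3699645996094, 171.6986541748047), 85.69926452636719)
(0.03, 0.06) [   4   19  111  141 6341] ((521.8828125, -7.53936767578125), (290.2677307128906, 399.4649658203125), 85.69115447998047)
```

View pics/crop.png

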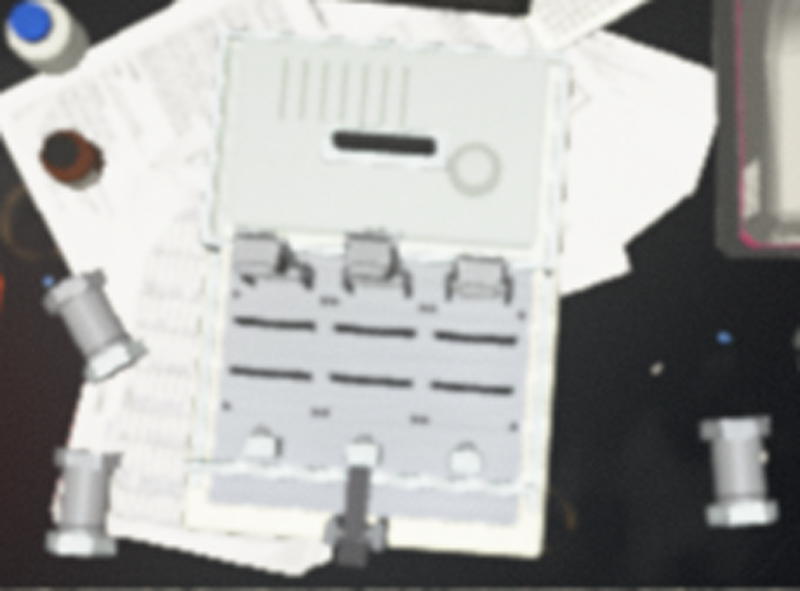

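```bash
cat >> h.py <<'E'
MO=np.array([.4710,-.0037]);MY=np.radians(-4.31)
MX=np.array([np.cos(MY),np.sin(MY)]);MYv=np.array([-MX[1],MX[0]])
def w2m(p): p=np.asarray(p);q=p[...,:2]-MO;return np.stack([q@MX,q@MYv,p[...,2]],-1)
def m2w(p): return np.r_[MO+p[0]*MX+p[1]*MYv,p[2]]
def top(name='top'):
    im,d=ctrl.camera(name);i=ctrl.camera_info(name);i['T']=np.array(i['T']);return im,d,cloud(name,d,i)
def jar(P,c,r=.065,z0=.030):
    S=P.reshape(-1,3);S=S[(np.hypot(*(S[:,:2]-np.array(c)).T)<r)&(S[:,2]>z0)&(S[:,2]<.07)]
    if len(S)<150: return None
    for _ in range(2): # trimmed: drop points far from centre
        m=np.median(S[:,:2],0);S=S[np.hypot(*(S[:,:2]-m).T)<.052]
    c,wh,a=cv2.minAreaRect((S[:,:2]*1000).astype(np.float32))
    if wh[0]<wh[1]: wh=wh[::-1];a-=90
    return np.round(c,1),np.round(wh,1),round((a+90)%180-90,1),len(S),np.round(np.percentile(S[:,2],95),4)
def tool(yaw):  # tool x down, tool y = (−sin,cos) yaw, tool z = forward at yaw
    x=np.array([0,0,-1.]);z=np.array([np.cos(yaw),np.sin(yaw),0]);y=np.cross(z,x);return np.stack([x,y,z],1)
def rel(targets):
    """targets: (xyz world m, yaw rad) -> shift mm + rotvec deg in current tool axes"""
    o=ctrl.get_obs();R0=q2R(o['eef_rot']);p=np.array(o['eef_pos'])
    for t,yaw in targets:
        s=R0.T@(np.array(t)-p)*1000;rv=R.from_matrix(R0.T@tool(yaw)).as_rotvec(degrees=True)
        print('  ',np.round(s,1),np.round(rv,1),'dist %.0f ang %.0f'%(np.linalg.norm(s),np.linalg.norm(rv)))
E
python3 - <<'E'
from h import *
np.set_printoptions(precision=4,suppress=True)
P=np.load('top0.npz')['P'];im=np.load('top0.npz')['im']
for c in [(.50,.213),(.361,.2236),(.38,-.298)]: print(jar(P,c),jar(P,c,z0=.036))
print(q2R(ctrl.get_obs()['eef_rot']), tool(0))
M=w2m(P)
# covers
for y in (80,0,-80):
    for lo,hi in((.11,.13),(.13,.16),(.2,.26)):
        S=M[(abs(M[...,1]-y/1e3)<.03)&(M[...,2]>lo)&(M[...,2]<hi)&(M[...,0]<.12)&(M[...,0]>0)]
        if len(S): print(y,lo,len(S),S.mean(0),S.min(0),S.max(0))
# grip
dark=(im.max(-1)<80)&(M[...,2]>.135)&(M[...,2]<.175)&(abs(M[...,1])<.1)&(M[...,0]>.1)&(M[...,0]<.25)
S=M[dark];print('grip',len(S),S.mean(0),S.min(0),S.max(0))
S=P[(P[...,2]>.2)&(abs(P[...,1])<.4)&(P[...,0]>.5)&(P[...,0]<1.2)];print('tall',S[:,0].min(),[ (a,S[(abs(S[:,1]-a)<.03)][:,0].min() if (abs(S[:,1]-a)<.03).any() else None) for a in np.arange(-.35,.4,.1)])
z=np.load('scene0.npz');
E
```

```text
(array([498.8, 226. ]), array([84.1, 50.5]), 28.9, 444, np.float64(0.0519)) (array([498.9, 226.5]), array([83.4, 46.7]), 29.3, 386, np.float64(0.0523))
(array([356. , 231.9]), array([83.6, 51.9]), -3.4, 444, np.float64(0.0528)) (array([356.1, 230.6]), array([83.3, 44.5]), -2.6, 388, np.float64(0.0532))
(array([ 379.7, -297.9]), array([83.4, 51.1]), 4.0, 455, np.float64(0.052)) (array([ 380. , -297.6]), array([82.9, 45.7]), 3.6, 391, np.float64(0.0526))
[[-0.0008  0.3248  0.9458]
 [-0.0013  0.9458 -0.3248]
 [-1.     -0.0015 -0.0003]] [[ 0. -0.  1.]
 [ 0.  1.  0.]
 [-1.  0.  0.]]
80 0.11 318 [0.0973 0.0763 0.1224] [0.0507 0.0504 0.1108] [0.12   0.11   0.1297]
80 0.13 12 [0.0703 0.0681 0.147 ] [0.0543 0.0599 0.1305] [0.1197 0.0968 0.1587]
80 0.2 173 [0.0631 0.0788 0.2262] [0.0456 0.0602 0.2032] [0.0768 0.0993 0.248 ]
0 0.11 300 [ 0.096  -0.0028  0.122 ] [ 0.0514 -0.0297  0.1101] [0.12   0.03   0.1295]
0 0.13 13 [ 0.0701 -0.0107  0.1423] [ 0.0551 -0.0228  0.1301] [0.1014 0.0172 0.1545]
0 0.2 181 [ 0.0678 -0.0006  0.2257] [ 0.0498 -0.02    0.201 ] [0.0818 0.0199 0.2461]
-80 0.11 356 [ 0.0
[... 157 characters left out ...]
6  ]
-80 0.2 172 [ 0.0578 -0.0801  0.226 ] [ 0.0407 -0.0989  0.2004] [ 0.0723 -0.061   0.2494]
grip 90 [ 0.1584 -0.001   0.1542] [ 0.1543 -0.0354  0.1473] [0.1629 0.0341 0.1624]
tall 0.5061335377801083 [(np.float64(-0.35), np.float64(0.5503265392208032)), (np.float64(-0.24999999999999997), None), (np.float64(-0.14999999999999997), np.float64(0.7364186546651548)), (np.float64(-0.04999999999999993), np.float64(0.5061335377801083)), (np.float64(0.050000000000000044), np.float64(0.5218646683124607)), (np.float64(0.15000000000000002), np.float64(0.7743239368258026)), (np.float64(0.2500000000000001), np.float64(0.7845138563444689)), (np.float64(0.3500000000000001), np.float64(0.7852999215869458))]
```

```bash
python3 - <<'E'
from h import *
a=np.radians(-3.2)
rel([((.356,.2315,.10),a),((.356,.2315,.004),a)])
E
```

```text
[ 130.8 -239.7  261.7] [-15.8  -0.    0.1] dist 378 ang 16
   [ 226.8 -239.6  261.7] [-15.8  -0.    0.1] dist 421 ang 16
```

step_arm([
  [0, -30, 33, -3, 0, 0, 0],
  [0, -80, 88, -8, 0, 0, 0],
  [0, -120, 131, -12, 0, 0, 0],
  [20, -160, 175, -16, 0, 0, 0],
  [50, -200, 218, -16, 0, 0, 0],
  [90, -225, 245, -16, 0, 0, 0],
  [120, -240, 262, -16, 0, 0, 0],
  [131, -240, 262, -16, 0, 0, 0],
  [131, -240, 262, -16, 0, 0, 0],
])

```text
time_s: 1.23
eef_pos: [0.3559, 0.232, 0.0999]
eef_rot: [0.706, 0.018, 0.707, -0.018]
wrist_force: [-0.1, -0.2, 0.2]
opening: 1.001
```

```bash
python3 - <<'E'
from h import *
np.set_printoptions(precision=4,suppress=True)
a=np.radians(-3.2)
rel([((.356,.2315,.10),a),((.356,.2315,.004),a)])
im,d=ctrl.camera('wrist');save('w1',im);print(ctrl.get_obs()['wrist_force'])
E
```

```text
[-0.1 -0.5  0.1] [ 0.2 -0.1  0. ] dist 1 ang 0
   [95.9 -0.5  0.3] [ 0.2 -0.1  0. ] dist 96 ang 0
[-0.1443 -0.3511  1.1022]
```

View pics/w1.png

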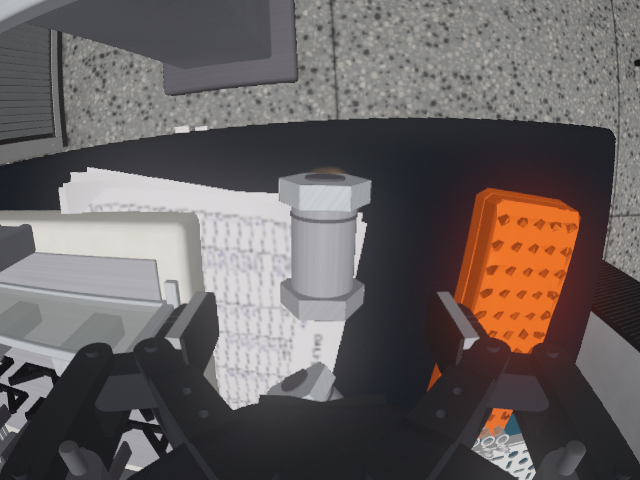

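The wrist view shows the jar (centre ~323,245) midway between the fingers (215 and 440), so I go down and grip.

step_arm([
  [40, 0, 0, 0, 0, 0, 0],
  [80, 0, 0, 0, 0, 0, 0],
  [96, 0, 0, 0, 0, 0, 0],
  [96, 0, 0, 0, 0, 0, 120],
  [96, 0, 0, 0, 0, 0, 255],
  [96, 0, 0, 0, 0, 0, 255],
  [96, 0, 0, 0, 0, 0, 255],
  [96, 0, 0, 0, 0, 0, 255],
  [86, 0, 0, 0, 0, 0, 255],
  [56, 0, 0, 0, 0, 0, 255],
])

```text
time_s: 2.52
eef_pos: [0.3551, 0.2312, 0.0442]
eef_rot: [0.706, 0.018, 0.708, -0.019]
wrist_force: [0.6, -0.3, -3.2]
opening: 0.449
```

```bash
python3 - <<'E'
from h import *
np.set_printoptions(precision=4,suppress=True)
im,d=ctrl.camera('wrist');save('w2',im);print(ctrl.get_obs()['wrist_force'])
p=m2w([0,0,.15]);q=m2w([0,0,.060])
rel([([.34,.2,.2],MY),(m2w([0,0,.2]),MY),(m2w([0,0,.058]),MY)])
E
```

```text
[ 3.239   3.3997 -1.8125]
   [-151.9  -33.1  -16. ] [ 1.4  0.2 -0.1] dist 156 ang 1
   [-151.6 -229.9  125.2] [ 1.4  0.2 -0.1] dist 303 ang 1
   [  -9.6 -230.   124.7] [ 1.4  0.2 -0.1] dist 262 ang 1
```

View pics/w2.png

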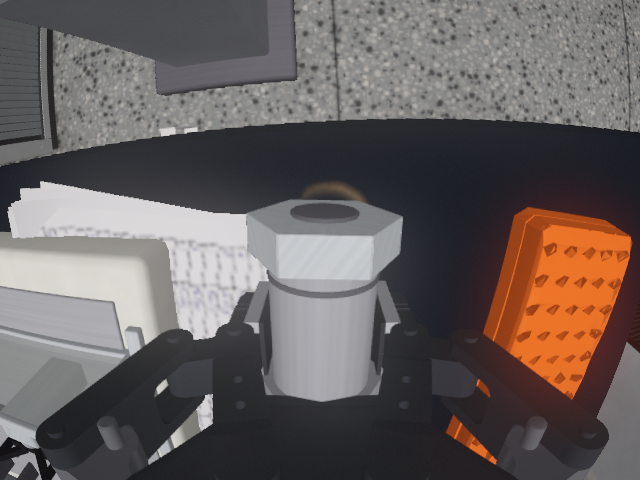

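```bash
cat >> h.py <<'E'
def wcloud(d):
    i=ctrl.camera_info('wrist');v,u=np.mgrid[0:480,0:640];a=(u-i['cx'])/i['fx'];b=(v-i['cy'])/i['fy'];r=np.hypot(a,b)+1e-9
    P=np.stack([a/r*np.tan(r)*d,b/r*np.tan(r)*d,d],-1);T=np.array(i['hand_eye']);return P@T[:3,:3].T+T[:3,3]
E
python3 - <<'E'
from h import *
np.set_printoptions(precision=4,suppress=True)
im,d=ctrl.camera('wrist');P=wcloud(d)
for v in range(190,400,6): print(v,P[v,330]*1000,im[v,330])
E
```

```text
190 [ 47.8262   3.6612 -38.506 ] [43 44 49]
196 [ 47.7107   3.6753 -35.3347] [44 45 51]
202 [  1.5155   2.6501 -42.2578] [122 124 127]
208 [-14.9879   2.2899 -43.7075] [69 68 73]
214 [-23.6036   2.1067 -43.7036] [71 72 75]
220 [-29.1094   1.9934 -43.137 ] [107 104 112]
226 [-32.7844   1.9216 -42.2163] [126 129 131]
232 [-39.475    1.7798 -42.3283] [126 129 132]
238 [-41.6127   1.7427 -41.1856] [200 203 207]
244 [-40.878    1.7727 -39.1196] [198 202 205]
250 [-42.2249   1.7545 -37.7552] [198 201 205]
256 [-43.2737   1.7437 -36.3061] [201 203 207]
262 [-43.4526   1.7537 -34.5283] [201 204 207]
268 [-42.2901   1.7964 -32.1763] [201 204 208]
274 [-43.7596   1.7768 -30.898 ] [196 199 203]
280 [-38.1168   1.9296 -26.4226] [172 173 177]
286 [-39.0354   1.9249 -24.8032] [173 172 177]
292 [-37.8195   1.9731 -22.1359] [124 123 129]
298 [-37.2428   2.0067 -19.7144] [142 142 147]
304 [-37.91     2.0102 -17.898 ] [170 170 175]
310 [-38.2399   2.0227 -15.8845] [171 170 176]
316 [-37.9467   2.0518 -13.4862] [170 170 176]
322 [-38.2586   2.0663 -11.3952] [170 169 175]
328 [-38.4923   2.0837  -9.225 ] [169 169 175]
334 [-38.5883   2.1055  -6.9302] [169 168 175]
340 [-38.1742   2.1416  -4.2506] [168 168 174]
346 [-37.2356   2.1929  -1.1378] [169 168 175]
352 [-37.7721   2.2063   1.0234] [168 168 174]
358 [-37.0446   2.2547   4.1504] [168 168 174]
364 [-37.8231   2.2636   6.227 ] [168 168 173]
370 [-37.1313   2.3139   9.4904] [168 168 174]
376 [-38.0312   2.3215  11.5622] [168 167 172]
382 [-37.2451   2.3775  15.0812] [167 167 171]
388 [-37.2569   2.4128  18.0281] [167 167 171]
394 [-37.7013   2.437   20.6693] [166 166 171]
```

step_arm([
  [-50, 0, 0, 0, 0, 0, 255],
  [-100, -10, 0, 0, 0, 0, 255],
  [-115, -50, 10, 1.4, 0, 0, 255],
  [-115, -95, 40, 1.4, 0, 0, 255],
  [-115, -145, 70, 1.4, 0, 0, 255],
  [-115, -190, 100, 1.4, 0, 0, 255],
  [-115, -220, 120, 1.4, 0, 0, 255],
  [-115, -230, 126, 1.4, 0, 0, 255],
  [-115, -230, 126, 1.4, 0, 0, 255],
  [-115, -230, 126, 1.4, 0, 0, 255],
])

```text
time_s: 3.88
eef_pos: [0.4696, -0.0033, 0.1588]
eef_rot: [0.706, 0.027, 0.707, -0.026]
wrist_force: [-0.5, 0.6, -3.1]
opening: 0.448
```

```bash
python3 - <<'E'
from h import *
np.set_printoptions(precision=4,suppress=True)
rel([(m2w([.001,0,.065]),MY),(m2w([.001,0,.058]),MY)])
im,d=ctrl.camera('wrist');P=wcloud(d);o=ctrl.get_obs()
m=(abs(P[...,1])<.006)&(P[...,2]<-.02)&(P[...,0]<-.02)&(P[...,0]>-.06);print('jar end z',np.percentile(P[m][:,2],[2,10]))
W=P@q2R(o['eef_rot']).T+o['eef_pos'];M=w2m(W)
m=(M[...,2]>.07)&(M[...,2]<.112)&(M[...,0]<-.06)&(M[...,0]>-.092)&(abs(M[...,1])<.13)
g=M[m]
for y in(.08,0,-.08):
    k=g[abs(g[:,1]-y)<.025];k=k[k[:,2]>.098];print(y,len(k),k.mean(0) if len(k) else '',k.min(0) if len(k) else '',k.max(0) if len(k) else '')
save('w3',im)
E
```

```text
[93.8 -0.4  2.5] [ 0.  -0.1 -0. ] dist 94 ang 0
   [100.8  -0.4   2.5] [ 0.  -0.1 -0. ] dist 101 ang 0
jar end z [-0.044 -0.043]
0.08 1344 [-0.0751  0.078   0.1031] [-0.0848  0.0668  0.098 ] [-0.0619  0.091   0.1059]
0 1551 [-0.075  -0.0005  0.1033] [-0.0843 -0.0124  0.098 ] [-0.0619  0.0117  0.1059]
-0.08 1366 [-0.0752 -0.0792  0.1032] [-0.0851 -0.0922  0.0981] [-0.0618 -0.068   0.1066]
```

View pics/w3.png

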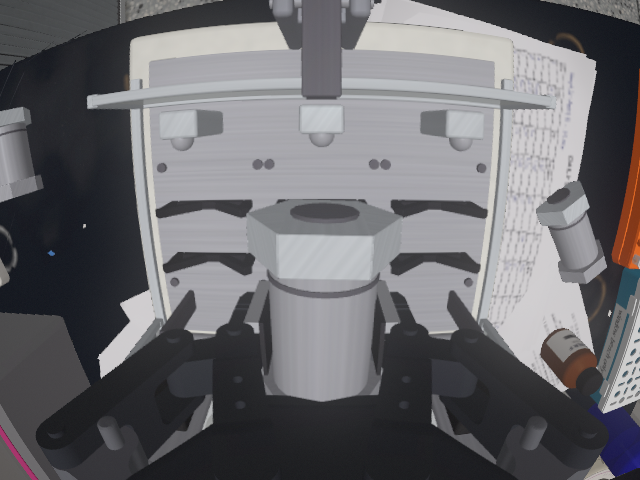

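The posts read within 1 mm of where the mill pose puts them, so I lower the jar.

step_arm([
  [30, 0, 3, 0, 0, 0, 255],
  [60, 0, 3, 0, 0, 0, 255],
  [80, 0, 3, 0, 0, 0, 255],
  [92, 0, 3, 0, 0, 0, 255],
  [99, 0, 3, 0, 0, 0, 255],
  [101, 0, 3, 0, 0, 0, 255],
  [101, 0, 3, 0, 0, 0, 255],
])

```text
time_s: 4.8
eef_pos: [0.4736, -0.0041, 0.0592]
eef_rot: [0.707, 0.027, 0.707, -0.027]
wrist_force: [-3.4, 3.9, 1.5]
opening: 0.448
```

step_arm([
  [1, 0, 0, 0, 0, 0, 255],
  [1, 0, 0, 0, 0, 0, 80],
  [1, 0, 0, 0, 0, 0, 80],
  [1, 0, 0, 0, 0, 0, 80],
  [-30, 0, 0, 0, 0, 0, 80],
  [-80, 0, 0, 0, 0, 0, 80],
  [-130, 0, 0, 0, 0, 0, 80],
  [-130, 0, 0, 0, 0, 0, 0],
])

```text
time_s: 5.8
eef_pos: [0.4767, -0.0055, 0.1929]
eef_rot: [0.71, 0.026, 0.703, -0.028]
wrist_force: [0.2, -0.8, 0.1]
opening: 0.875
```

```bash
cat >> h.py <<'E'
def seated():
    im,d=ctrl.camera('wrist');P=wcloud(d);o=ctrl.get_obs()
    M=w2m(P@q2R(o['eef_rot']).T+o['eef_pos'])
    for y in(.08,0,-.08):
        k=M[(abs(M[...,1]-y)<.032)&(M[...,2]>.085)&(M[...,2]<.112)&(abs(M[...,0])<.055)]
        if len(k)<200: print(y,len(k),'empty');continue
        c,wh,a=cv2.minAreaRect((k[:,:2]*1000).astype(np.float32));print(y,len(k),np.round(c,1),np.round(wh,1),round(a,1),'ztop',np.percentile(k[:,2],[50,97]))
    return im
E
python3 - <<'E'
from h import *
np.set_printoptions(precision=4,suppress=True)
im=seated();save('w4',im)
_,_,P=top()
for c in [(.499,.226),(.38,-.298)]: print(jar(P,c,r=.1))
E
```

```text
0.08 552 [51.2 79.4] [56.5  7.6] 90.0 ztop [0.1043 0.1092]
0 7343 [ 6.2 -0.6] [97.5 55.3] 0.1 ztop [0.0941 0.1082]
-0.08 560 [ 51.  -80.4] [55.7  7.9] 90.0 ztop [0.1042 0.1091]
(array([498.7, 224.5]), array([83.7, 52.3]), 29.7, 439, np.float64(0.0514))
(array([ 379.9, -298.3]), array([83.3, 51.6]), 3.1, 450, np.float64(0.0514))
```

```bash
python3 - <<'E'
from h import *
a=np.radians(3.5)
rel([((.380,-.298,.12),a),((.380,-.298,.004),a)])
E
```

```text
[  68.6 -299.5  -71.3] [-7.9  0.1  0. ] dist 315 ang 8
   [ 184.6 -299.4  -71.5] [-7.9  0.1  0. ] dist 359 ang 8
```

step_arm([
  [-10, -30, -7, -2, 0, 0, 0],
  [-10, -85, -20, -4, 0, 0, 0],
  [-10, -140, -35, -6, 0, 0, 0],
  [-10, -195, -50, -8, 0, 0, 0],
  [20, -245, -60, -8, 0, 0, 0],
  [60, -285, -70, -8, 0, 0, 0],
  [100, -300, -71, -8, 0, 0, 0],
  [118, -300, -71, -8, 0, 0, 0],
  [118, -300, -71, -8, 0, 0, 0],
  [118, -300, -71, -8, 0, 0, 0],
])

```text
time_s: 7.15
eef_pos: [0.38, -0.2981, 0.0702]
eef_rot: [0.707, -0.022, 0.707, 0.023]
wrist_force: [-0.5, 0.0, 0.7]
opening: 1.002
```

```bash
cat >> h.py <<'E'
def wjar():
    im,d=ctrl.camera('wrist');P=wcloud(d);o=ctrl.get_obs()
    W=P@q2R(o['eef_rot']).T+o['eef_pos'];S=W.reshape(-1,3)
    print('wrist',jar(W[:400],o['eef_pos'][:2],r=.09)); return im
E
python3 - <<'E'
from h import *
a=np.radians(3.5)
im=wjar()
rel([((.380,-.298,.004),a)])
E
```

```text
wrist (array([ 379.5, -299.8]), array([84.4, 49.7]), 3.8, 12615, np.float64(0.0493))
   [66.8  0.5 -0.4] [0.2 0.  0. ] dist 67 ang 0
```

step_arm([
  [40, -1, 0, 0, 0, 0, 0],
  [67, -1, 0, 0, 0, 0, 0],
  [67, -1, 0, 0, 0, 0, 100],
  [67, -1, 0, 0, 0, 0, 255],
  [67, -1, 0, 0, 0, 0, 255],
  [67, -1, 0, 0, 0, 0, 255],
  [67, -1, 0, 0, 0, 0, 255],
  [40, -1, 0, 0, 0, 0, 255],
  [-20, -1, 0, 0, 0, 0, 255],
  [-80, -1, 0, 0, 0, 0, 255],
])

```text
time_s: 8.45
eef_pos: [0.3798, -0.299, 0.1525]
eef_rot: [0.707, -0.023, 0.707, 0.022]
wrist_force: [1.1, -0.4, -3.5]
opening: 0.451
```

```bash
cat >> h.py <<'E'
def held():
    im,d=ctrl.camera('wrist');P=wcloud(d);o=ctrl.get_obs()
    m=(abs(P[...,1])<.006)&(P[...,2]<-.02)&(P[...,0]<-.02)&(P[...,0]>-.06);e=np.percentile(P[m][:,2],5)*1000
    b=P[(abs(P[...,1])<.004)&(abs(P[...,2])<.015)&(P[...,0]<-.02)&(P[...,0]>-.06)][:,0]*1000
    print('opening %.3f end z %.1f -> centre %.1f ; body top x %.1f -> axis %.1f'%(o['opening'],e,e+41,np.median(b),np.median(b)+20),np.round(o['wrist_force'],1));return im
E
python3 - <<'E'
from h import *
held()
rel([(m2w([.001,-.08,.16]),MY)])
E
```

```text
opening 0.445 end z -43.7 -> centre -2.7 ; body top x -38.8 -> axis -18.8 [ 4.5 -3.7  3.5]
   [ -0.4 213.6  96.7] [8.  0.5 0.6] dist 234 ang 8
```

step_arm([
  [-5, 20, 5, 2, 0, 0, 255],
  [-5, 65, 20, 4, 0, 0, 255],
  [-5, 115, 40, 6, 0, 0, 255],
  [-5, 165, 60, 8, 0, 0, 255],
  [-5, 200, 80, 8, 0, 0, 255],
  [-5, 214, 97, 8, 0, 0, 255],
  [-5, 214, 97, 8, 0, 0, 255],
  [-5, 214, 97, 8, 0, 0, 255],
])

```text
time_s: 9.5
eef_pos: [0.4629, -0.08, 0.1554]
eef_rot: [0.707, 0.027, 0.707, -0.027]
wrist_force: [-1.1, 0.2, -3.5]
opening: 0.45
```

```bash
python3 - <<'E'
from h import *
held()
rel([(m2w([.0015,-.08,.058]),MY)])
E
```

```text
opening 0.452 end z -43.6 -> centre -2.6 ; body top x -38.8 -> axis -18.8 [ 0.1  0.6 -2.7]
   [97.4 -3.1  4. ] [-0.1 -0.   0. ] dist 97 ang 0
```

step_arm([
  [30, -3, 4, 0, 0, 0, 255],
  [60, -3, 4, 0, 0, 0, 255],
  [80, -3, 4, 0, 0, 0, 255],
  [91, -3, 4, 0, 0, 0, 255],
  [96, -3, 4, 0, 0, 0, 255],
  [98, -3, 4, 0, 0, 0, 255],
  [98, -3, 4, 0, 0, 0, 255],
])

```text
time_s: 10.42
eef_pos: [0.4675, -0.0836, 0.058]
eef_rot: [0.707, 0.026, 0.706, -0.027]
wrist_force: [-1.1, -3.3, -2.0]
opening: 0.448
```

step_arm([
  [1, 0, 0, 0, 0, 0, 255],
  [1, 0, 0, 0, 0, 0, 80],
  [1, 0, 0, 0, 0, 0, 80],
  [1, 0, 0, 0, 0, 0, 80],
  [-30, 0, 0, 0, 0, 0, 80],
  [-80, 0, 0, 0, 0, 0, 80],
  [-130, 0, 0, 0, 0, 0, 80],
  [-130, 0, 0, 0, 0, 0, 0],
  [-130, 0, 0, 0, 0, 0, 0],
])

```text
time_s: 11.55
eef_pos: [0.4667, -0.0828, 0.1869]
eef_rot: [0.707, 0.027, 0.707, -0.027]
wrist_force: [-0.3, -0.4, 0.3]
opening: 1.001
```

```bash
sed -i 's/abs(M\[...,0\])<.055/abs(M[...,0])<.046/' h.py; python3 - <<'E'
from h import *
im=seated();save('w5',im)
_,_,P=top()
print(jar(P,(.499,.226),r=.1))
a=np.radians(29.5);rel([((.499,.2255,.1),a),((.499,.2255,.004),a)])
E
```

```text
0.08 0 empty
0 6202 [ 0.2 -0.8] [45.6 84.5] 89.7 ztop [0.0950638  0.10094279]
-0.08 6909 [  0.1 -80.3] [45.8 84.4] 89.9 ztop [0.09515757 0.1008781 ]
(array([498. , 225.7]), array([83.6, 51.8]), 29.4, 447, np.float64(0.0514))
   [ 86.  309.5   9.7] [-33.9  -0.1  -0.1] dist 321 ang 34
   [182.  309.4  10. ] [-33.9  -0.1  -0.1] dist 359 ang 34
```

View pics/w5.png

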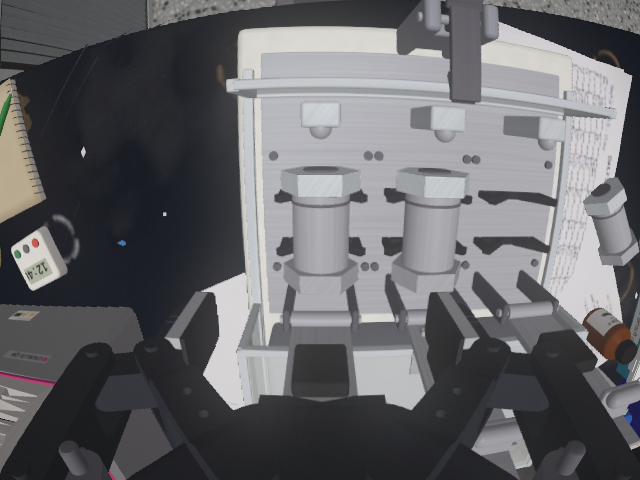

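Both placed jars are seated: centres are within 1 mm, tops at 101 mm and angles under 0.5°. The third jar hasn't moved.

step_arm([
  [0, 20, -20, -3, 0, 0, 0],
  [0, 75, -30, -6, 0, 0, 0],
  [0, 130, -30, -10, 0, 0, 0],
  [0, 185, -30, -16, 0, 0, 0],
  [0, 235, -25, -22, 0, 0, 0],
  [10, 275, -10, -28, 0, 0, 0],
  [30, 305, 5, -34, 0, 0, 0],
  [80, 310, 10, -34, 0, 0, 0],
  [110, 310, 10, -34, 0, 0, 0],
  [110, 310, 10, -34, 0, 0, 0],
])

```text
time_s: 12.9
eef_pos: [0.497, 0.2247, 0.0731]
eef_rot: [0.68, -0.181, 0.687, 0.181]
wrist_force: [0.0, 0.2, 0.3]
opening: 0.997
```

```bash
python3 - <<'E'
from h import *
wjar()
a=np.radians(29.5);rel([((.499,.2255,.004),a)])
E
```

```text
wrist (array([500. , 225.7]), array([83.8, 52.3]), 29.8, 12381, np.float64(0.051))
   [71.4  0.2  0.7] [ 0.1 -0.3 -0.1] dist 71 ang 0
```

step_arm([
  [40, 0, 1, 0, 0, 0, 0],
  [71, 0, 1, 0, 0, 0, 0],
  [71, 0, 1, 0, 0, 0, 100],
  [71, 0, 1, 0, 0, 0, 255],
  [71, 0, 1, 0, 0, 0, 255],
  [71, 0, 1, 0, 0, 0, 255],
  [71, 0, 1, 0, 0, 0, 255],
  [40, 0, 1, 0, 0, 0, 255],
  [-20, 0, 1, 0, 0, 0, 255],
  [-80, 0, 1, 0, 0, 0, 255],
])

```text
time_s: 14.2
eef_pos: [0.5011, 0.2258, 0.1598]
eef_rot: [0.684, -0.181, 0.683, 0.181]
wrist_force: [1.6, -0.3, -3.1]
opening: 0.452
```

```bash
python3 - <<'E'
from h import *
held()
rel([(m2w([-.03,.12,.155]),MY),(m2w([.0015,.08,.155]),MY)])
E
```

```text
opening 0.450 end z -46.4 -> centre -5.4 ; body top x -35.2 -> axis -15.2 [5.4 2.7 4. ]
   [  13.1  -66.9 -102.8] [34.   0.8  0. ] dist 123 ang 34
   [  13.3 -117.7  -99. ] [34.   0.8  0. ] dist 154 ang 34
```

step_arm([
  [0, -5, -30, 3, 0, 0, 255],
  [0, -20, -65, 9, 0, 0, 255],
  [0, -35, -90, 16, 0, 0, 255],
  [0, -60, -105, 23, 0, 0, 255],
  [0, -90, -108, 30, 0, 0, 255],
  [0, -118, -104, 34, 0, 0, 255],
  [0, -118, -104, 34, 0, 0, 255],
  [0, -118, -104, 34, 0, 0, 255],
])

```text
time_s: 15.25
eef_pos: [0.4691, 0.0721, 0.1576]
eef_rot: [0.707, 0.027, 0.707, -0.027]
wrist_force: [-0.0, 0.1, -2.9]
opening: 0.445
```

```bash
python3 - <<'E'
from h import *
np.set_printoptions(precision=1,suppress=True)
im=held();save('w6',im)
im,d=ctrl.camera('wrist');P=wcloud(d)
for v in range(200,400,12): print(v,P[v,322]*1000)
rel([(m2w([.0015,.08,.058]),MY)])
E
```

```text
opening 0.445 end z -46.1 -> centre -5.1 ; body top x -35.2 -> axis -15.2 [-0.6  0.4 -2.8]
200 [-15.1  -0.5 -46.6]
212 [-28.5  -0.6 -45.6]
224 [-38.1  -0.6 -44.4]
236 [-39.3  -0.6 -41. ]
248 [-39.2  -0.6 -37.3]
260 [-39.2  -0.6 -33.5]
272 [-35.9  -0.5 -28.2]
284 [-35.9  -0.5 -24. ]
296 [-35.   -0.5 -19.3]
308 [-35.6  -0.5 -15.2]
320 [-35.4  -0.5 -10.5]
332 [-34.7  -0.5  -5.3]
344 [-35.4  -0.5  -0.7]
356 [-35.1  -0.5   4.7]
368 [-36.7  -0.5   8.9]
380 [-34.7  -0.5  16.3]
392 [-34.3  -0.5  22.6]
   [99.4  4.1  9.4] [ 0. -0. -0.] dist 100 ang 0
```

The jar has slipped about 3–4 mm in the grip (axis 15 mm behind the TCP, centre at −4 mm), so I correct the placing for that.

step_arm([
  [30, 4, 12, 0, 0, 0, 255],
  [60, 4, 12, 0, 0, 0, 255],
  [80, 4, 12, 0, 0, 0, 255],
  [90, 4, 12, 0, 0, 0, 255],
  [95, 4, 12, 0, 0, 0, 255],
  [97, 4, 12, 0, 0, 0, 255],
  [97, 4, 12, 0, 0, 0, 255],
])

```text
time_s: 16.23
eef_pos: [0.4819, 0.0755, 0.0615]
eef_rot: [0.707, 0.027, 0.706, -0.027]
wrist_force: [-4.9, 2.8, 3.7]
opening: 0.449
```

step_arm([
  [1, 0, 0, 0, 0, 0, 80],
  [1, 0, 0, 0, 0, 0, 80],
  [1, 0, 0, 0, 0, 0, 80],
  [-30, 0, 0, 0, 0, 0, 80],
  [-80, 0, 0, 0, 0, 0, 80],
  [-130, 0, 0, 0, 0, 0, 80],
  [-160, 0, -30, 0, 0, 0, 255],
  [-180, -50, -50, 0, 0, 0, 255],
  [-180, -75, -50, 0, 0, 0, 255],
  [-180, -75, -50, 0, 0, 0, 255],
])

```text
time_s: 17.48
eef_pos: [0.4262, 0.0028, 0.2408]
eef_rot: [0.707, 0.028, 0.706, -0.028]
wrist_force: [1.0, -0.6, 0.2]
opening: 0.001
```

```bash
python3 - <<'E'
from h import *
np.set_printoptions(precision=3,suppress=True)
im=seated();save('w7',im)
_,_,P=top();M=w2m(P)
for y in (80,0,-80):
    S=M[(abs(M[...,1]-y/1e3)<.017)&(M[...,2]>.15)&(M[...,2]<.26)&(M[...,0]<.12)&(M[...,0]>.03)]
    print(y,len(S),S.mean(0),S.min(0),S.max(0))
E
```

```text
0.08 4045 [-0.2 79.6] [84.4 47.1] 0.6 ztop [0.095 0.101]
0 2835 [-8.   0.4] [67.4 45.4] 0.8 ztop [0.095 0.101]
-0.08 3989 [  0.7 -79.4] [46.7 84. ] 89.8 ztop [0.095 0.101]
80 184 [0.062 0.077 0.221] [0.046 0.063 0.151] [0.076 0.095 0.247]
0 182 [ 0.067 -0.002  0.223] [ 0.05  -0.017  0.15 ] [0.082 0.017 0.248]
-80 167 [ 0.058 -0.08   0.226] [ 0.041 -0.097  0.163] [ 0.072 -0.063  0.247]
```

View pics/w7.png

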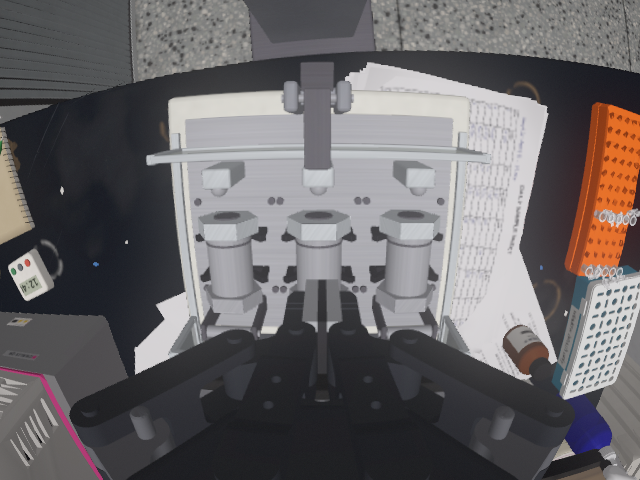

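All three jars are seated. Next come the covers, middle one first.

```bash
cat >> h.py <<'E'
def arc(th,y,r=.105,hw=.011): return m2w([.058-r*np.cos(th)+.007*np.sin(th)+hw,y,.106+r*np.sin(th)+.007*np.cos(th)])
E
python3 - <<'E'
from h import *
y=0
rel([(m2w([-.045,y,.31]),MY),(m2w([.112,y,.31]),MY),(m2w([.112,y,.212]),MY)])
print('arc')
rel([(arc(t,y),MY) for t in (1.6,1.4,1.2,1.0,.8,.6,.4,.3,.2)])
E
```

```text
[-69.8  -4.4   0.4] [-0.1 -0.  -0. ] dist 70 ang 0
   [-69.8  -4.2 157.4] [-0.1 -0.  -0. ] dist 172 ang 0
   [ 28.2  -4.2 157.4] [-0.1 -0.  -0. ] dist 160 ang 0
arc
   [ 29.4  -4.3 124.4] [-0.1 -0.  -0. ] dist 128 ang 0
   [ 29.5  -4.3 103.4] [-0.1 -0.  -0. ] dist 108 ang 0
   [33.8 -4.3 82.9] [-0.1 -0.  -0. ] dist 90 ang 0
   [42.  -4.4 63.5] [-0.1 -0.  -0. ] dist 76 ang 0
   [54.  -4.4 46.2] [-0.1 -0.  -0. ] dist 71 ang 0
   [69.1 -4.4 31.7] [-0.1 -0.  -0. ] dist 76 ang 0
   [86.8 -4.5 20.4] [-0.1 -0.  -0. ] dist 89 ang 0
   [96.5 -4.5 16.1] [-0.1 -0.  -0. ] dist 98 ang 0
   [106.5  -4.5  12.9] [-0.1 -0.  -0. ] dist 107 ang 0
```

step_arm([
  [-45, -4, 0, 0, 0, 0, 255],
  [-70, -4, 20, 0, 0, 0, 255],
  [-75, -4, 70, 0, 0, 0, 255],
  [-75, -4, 120, 0, 0, 0, 255],
  [-70, -4, 158, 0, 0, 0, 255],
  [-40, -4, 160, 0, 0, 0, 255],
  [0, -4, 160, 0, 0, 0, 255],
  [28, -4, 160, 0, 0, 0, 255],
  [28, -4, 150, 0, 0, 0, 255],
  [28, -4, 140, 0, 0, 0, 255],
])

```text
time_s: 18.82
eef_pos: [0.5652, -0.01, 0.2131]
eef_rot: [0.707, 0.027, 0.706, -0.027]
wrist_force: [-0.2, -0.1, 0.9]
opening: 0.002
```

```bash
python3 - <<'E'
from h import *
y=0
print(w2m(ctrl.get_obs()['eef_pos']))
rel([(arc(t,y),MY) for t in (1.6,1.4,1.2,1.0,.8,.6,.4,.3,.2)])
E
```

```text
[0.09442065 0.00083637 0.21308005]
   [  2.3  -0.8 -15.4] [0. 0. 0.] dist 16 ang 0
   [  2.4  -0.8 -36.4] [0. 0. 0.] dist 36 ang 0
   [  6.6  -0.8 -56.9] [0. 0. 0.] dist 57 ang 0
   [ 14.9  -0.8 -76.3] [0. 0. 0.] dist 78 ang 0
   [ 26.8  -0.8 -93.6] [0. 0. 0.] dist 97 ang 0
   [  42.    -0.8 -108.2] [0. 0. 0.] dist 116 ang 0
   [  59.7   -0.8 -119.4] [0. 0. 0.] dist 134 ang 0
   [  69.3   -0.8 -123.7] [0. 0. 0.] dist 142 ang 0
   [  79.3   -0.8 -127. ] [0. 0. 0.] dist 150 ang 0
```

step_arm([
  [2, -1, -15, 0, 0, 0, 255],
  [2, -1, -36, 0, 0, 0, 255],
  [7, -1, -57, 0, 0, 0, 255],
  [15, -1, -76, 0, 0, 0, 255],
  [27, -1, -94, 0, 0, 0, 255],
  [42, -1, -108, 0, 0, 0, 255],
  [60, -1, -119, 0, 0, 0, 255],
  [70, -1, -124, 0, 0, 0, 255],
  [79, -1, -127, 0, 0, 0, 255],
  [79, -1, -127, 0, 0, 0, 255],
])

```text
time_s: 20.08
eef_pos: [0.4386, -0.002, 0.1333]
eef_rot: [0.707, 0.027, 0.707, -0.027]
wrist_force: [0.1, 0.4, 0.6]
opening: 0.002
```

```bash
python3 - <<'E'
from h import *
y=0
im,_=ctrl.camera('wrist');save('w8',im)
print(w2m(ctrl.get_obs()['eef_pos']))
rel([(arc(t,y),MY) for t in (.1,0)])
E
```

```text
[-0.03196067 -0.00077579  0.13362971]
   [10.2  0.8 -2.8] [-0.  0.  0.] dist 11 ang 0
   [20.6  0.8 -4.1] [-0.  0.  0.] dist 21 ang 0
```

View pics/w8.png

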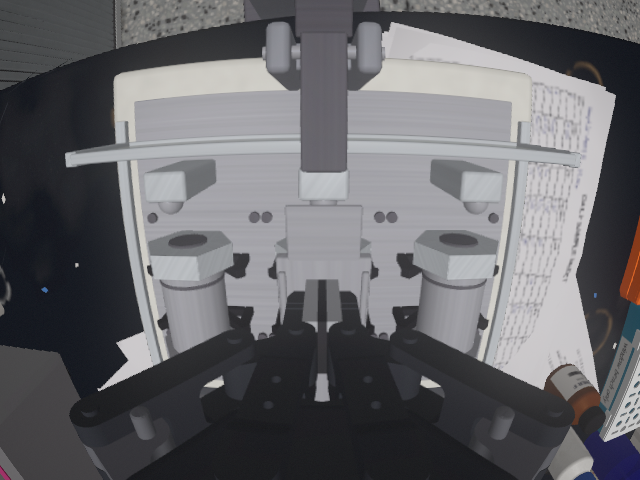

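The cover is nearly down: its tab is at (322,230), just behind the post, and the fingers rest on the plate. I press it shut.

step_arm([
  [5, 0, -1, 0, 0, 0, 255],
  [10, 0, -3, 0, 0, 0, 255],
  [14, 0, -3, 0, 0, 0, 255],
  [17, 0, -4, 0, 0, 0, 255],
  [20, 0, -4, 0, 0, 0, 255],
  [22, 0, -4, 0, 0, 0, 255],
  [22, 0, -4, 0, 0, 0, 255],
])

```text
time_s: 21.0
eef_pos: [0.4344, -0.0016, 0.1124]
eef_rot: [0.706, 0.027, 0.707, -0.027]
wrist_force: [-7.6, 1.4, 17.5]
opening: 0.001
```

```bash
python3 - <<'E'
from h import *
y=.08
rel([(m2w([-.03,y,.31]),MY),(m2w([.094,y,.31]),MY),(m2w([.094,y,.213]),MY)])
E
```

```text
[-197.6   80.7    6.4] [-0.  -0.1  0. ] dist 214 ang 0
   [-197.8   80.7  130.4] [-0.  -0.1  0. ] dist 250 ang 0
   [-100.8   80.7  130.5] [-0.  -0.1  0. ] dist 184 ang 0
```

step_arm([
  [-50, 0, 0, 0, 0, 0, 255],
  [-110, 10, 0, 0, 0, 0, 255],
  [-170, 30, 10, 0, 0, 0, 255],
  [-200, 65, 30, 0, 0, 0, 255],
  [-205, 81, 75, 0, 0, 0, 255],
  [-205, 81, 115, 0, 0, 0, 255],
  [-190, 81, 136, 0, 0, 0, 255],
  [-150, 81, 136, 0, 0, 0, 255],
  [-101, 81, 134, 0, 0, 0, 255],
  [-101, 81, 132, 0, 0, 0, 255],
])

```text
time_s: 22.25
eef_pos: [0.5689, 0.0693, 0.2073]
eef_rot: [0.703, 0.027, 0.71, -0.027]
wrist_force: [-0.3, 0.5, -0.9]
opening: -0.002
```

```bash
python3 - <<'E'
from h import *
y=.08
print(w2m(ctrl.get_obs()['eef_pos']))
rel([(arc(t,y),MY) for t in (1.6,1.4,1.2,1.0,.8,.6,.4,.3,.2)])
_,_,P=top();M=w2m(P)
S=M[(abs(M[...,1]+.08)<.017)&(abs(M[...,0]+.05)<.02)];S0=M[(abs(M[...,1])<.017)&(M[...,0]<-.01)&(M[...,0]>-.055)]
print('mid cover z',np.median(S0[:,2]),'right',np.median(S[:,2]))
E
```

```text
[0.09213394 0.08012093 0.20732808]
   [ -3.3  -0.1 -13.1] [-0.1 -0.6 -0. ] dist 14 ang 1
   [ -3.   -0.2 -34.1] [-0.1 -0.6 -0. ] dist 34 ang 1
   [  1.5  -0.2 -54.6] [-0.1 -0.6 -0. ] dist 55 ang 1
   [ 10.   -0.2 -73.9] [-0.1 -0.6 -0. ] dist 75 ang 1
   [ 22.1  -0.2 -91. ] [-0.1 -0.6 -0. ] dist 94 ang 1
   [  37.4   -0.2 -105.5] [-0.1 -0.6 -0. ] dist 112 ang 1
   [  55.2   -0.2 -116.5] [-0.1 -0.6 -0. ] dist 129 ang 1
   [  64.9   -0.2 -120.7] [-0.1 -0.6 -0. ] dist 137 ang 1
   [  74.9   -0.2 -123.9] [-0.1 -0.6 -0. ] dist 145 ang 1
mid cover z 0.11406236164307781 right 1.4905527012956734
```

step_arm([
  [2, 0, -15, 0, 0, 0, 255],
  [2, 0, -36, 0, 0, 0, 255],
  [6, 0, -57, 0, 0, 0, 255],
  [14, 0, -76, 0, 0, 0, 255],
  [26, 0, -93, 0, 0, 0, 255],
  [41, 0, -108, 0, 0, 0, 255],
  [59, 0, -119, 0, 0, 0, 255],
  [69, 0, -123, 0, 0, 0, 255],
  [78, 0, -126, 0, 0, 0, 255],
  [84, 0, -127, 0, 0, 0, 255],
])

```text
time_s: 23.55
eef_pos: [0.4464, 0.0786, 0.1286]
eef_rot: [0.707, 0.027, 0.706, -0.027]
wrist_force: [-0.9, -0.6, 0.9]
opening: 0.001
```

```bash
python3 - <<'E'
from h import *
print(w2m(ctrl.get_obs()['eef_pos']),ctrl.get_obs()['wrist_force'])
rel([(arc(t,.08),MY) for t in (.1,0)])
E
```

```text
[-0.03068665  0.08024374  0.12860024] [-0.94503551 -0.63715163  0.86276861]
   [ 5.1 -0.2 -4.1] [-0.   0.1  0. ] dist 7 ang 0
   [15.6 -0.2 -5.3] [-0.   0.1  0. ] dist 16 ang 0
```

step_arm([
  [5, 0, -3, 0, 0, 0, 255],
  [9, 0, -5, 0, 0, 0, 255],
  [12, 0, -5, 0, 0, 0, 255],
  [15, 0, -5, 0, 0, 0, 255],
  [17, 0, -5, 0, 0, 0, 255],
  [17, 0, -5, 0, 0, 0, 255],
])

```text
time_s: 24.3
eef_pos: [0.4405, 0.0791, 0.1124]
eef_rot: [0.706, 0.027, 0.707, -0.027]
wrist_force: [-7.2, 0.2, 18.8]
opening: -0.002
```

```bash
python3 - <<'E'
from h import *
print(w2m(ctrl.get_obs()['eef_pos']))
y=-.08
rel([(m2w([-.03,y,.31]),MY),(m2w([.094,y,.31]),MY),(m2w([.094,y,.213]),MY)])
E
```

```text
[-0.03663905  0.08028764  0.11243869]
   [-197.5 -160.3    6.4] [-0.  -0.1  0. ] dist 254 ang 0
   [-197.7 -160.3  130.4] [-0.  -0.1  0. ] dist 286 ang 0
   [-100.7 -160.3  130.5] [-0.  -0.1  0. ] dist 230 ang 0
```

step_arm([
  [-50, -10, 0, 0, 0, 0, 255],
  [-105, -45, 0, 0, 0, 0, 255],
  [-160, -85, 0, 0, 0, 0, 255],
  [-200, -130, 20, 0, 0, 0, 255],
  [-205, -160, 65, 0, 0, 0, 255],
  [-205, -160, 110, 0, 0, 0, 255],
  [-190, -160, 136, 0, 0, 0, 255],
  [-150, -160, 136, 0, 0, 0, 255],
  [-101, -160, 134, 0, 0, 0, 255],
  [-101, -160, 132, 0, 0, 0, 255],
])

```text
time_s: 25.55
eef_pos: [0.5567, -0.0891, 0.2072]
eef_rot: [0.703, 0.028, 0.71, -0.026]
wrist_force: [-0.6, -0.0, 0.6]
opening: 0.001
```

```bash
python3 - <<'E'
from h import *
y=-.08
print(w2m(ctrl.get_obs()['eef_pos']))
rel([(arc(t,y),MY) for t in (1.6,1.0,.4,.2)])
_,_,P=top();M=w2m(P)
for y in(.08,0):
  S0=M[(abs(M[...,1]-y)<.017)&(M[...,0]<-.01)&(M[...,0]>-.055)]; print('z',np.median(S0[:,2]))
E
```

```text
[ 0.09189776 -0.07873159  0.20715499]
   [ -3.5  -1.3 -12.9] [-0.  -0.6 -0.2] dist 13 ang 1
   [  9.8  -1.3 -73.6] [-0.  -0.6 -0.2] dist 74 ang 1
   [  55.1   -1.5 -116.3] [-0.  -0.6 -0.2] dist 129 ang 1
   [  74.8   -1.6 -123.6] [-0.  -0.6 -0.2] dist 144 ang 1
z 0.1141097377751299
z 0.6072215648264174
```

step_arm([
  [2, -1, -15, 0, 0, 0, 255],
  [2, -1, -36, 0, 0, 0, 255],
  [6, -1, -57, 0, 0, 0, 255],
  [14, -1, -76, 0, 0, 0, 255],
  [26, -1, -93, 0, 0, 0, 255],
  [41, -1, -108, 0, 0, 0, 255],
  [59, -1, -119, 0, 0, 0, 255],
  [69, -1, -123, 0, 0, 0, 255],
  [78, -1, -126, 0, 0, 0, 255],
  [84, -1, -127, 0, 0, 0, 255],
])

```text
time_s: 26.85
eef_pos: [0.4342, -0.0821, 0.1286]
eef_rot: [0.707, 0.027, 0.706, -0.027]
wrist_force: [0.4, 0.4, 0.5]
opening: 0.0
```

step_arm([
  [5, 0, -3, 0, 0, 0, 255],
  [9, 0, -5, 0, 0, 0, 255],
  [12, 0, -5, 0, 0, 0, 255],
  [15, 0, -5, 0, 0, 0, 255],
  [17, 0, -5, 0, 0, 0, 255],
  [17, 0, -5, 0, 0, 0, 255],
])

```text
time_s: 27.6
eef_pos: [0.4283, -0.0815, 0.1124]
eef_rot: [0.706, 0.027, 0.707, -0.027]
wrist_force: [-6.8, 2.8, 18.9]
opening: 0.002
```

```bash
python3 - <<'E'
from h import *
print(w2m(ctrl.get_obs()['eef_pos']))
rel([(m2w([-.07,-.05,.30]),MY)])
E
```

```text
[-0.03668917 -0.08074331  0.11243525]
   [-187.5   30.7  -33.6] [-0.  -0.1 -0. ] dist 193 ang 0
```

Now I retract to the front and look at all three covers, the guard grip and the button.

step_arm([
  [-40, 0, 0, 0, 0, 0, 255],
  [-95, 0, 0, 0, 0, 0, 255],
  [-150, 10, -20, 0, 0, 0, 255],
  [-195, 40, -60, 0, 0, 0, 255],
  [-205, 80, -80, 0, 0, 0, 255],
  [-205, 80, -80, 0, 0, 0, 255],
  [-205, 80, -80, 0, 0, 0, 255],
])

```text
time_s: 28.48
eef_pos: [0.3547, 0.0043, 0.3156]
eef_rot: [0.706, 0.027, 0.707, -0.027]
wrist_force: [0.1, -1.0, -0.4]
opening: -0.0
```

```bash
python3 - <<'E'
from h import *
np.set_printoptions(precision=4,suppress=True)
def rep(n,M,im):
  for y in(.08,0,-.08):
    S=M[(abs(M[...,1]-y)<.014)&(M[...,0]<.03)&(M[...,0]>-.05)&(M[...,2]>.06)&(M[...,2]<.2)]
    if len(S)<50: print(n,y,'few',len(S));continue
    k=np.polyfit(S[:,0],S[:,2],1);r=abs(S[:,2]-np.polyval(k,S[:,0]));S=S[r<.006];k=np.polyfit(S[:,0],S[:,2],1)
    print(n,y,len(S),'angle',-k[0],'z at -40',np.polyval(k,-.04))
  dark=(im.max(-1)<80)&(M[...,2]>.135)&(M[...,2]<.175)&(abs(M[...,1])<.1)&(M[...,0]>.1)&(M[...,0]<.25)
  S=M[dark];print('grip',len(S),S.mean(0) if len(S) else '',S.min(0),S.max(0))
im,d,P=top();rep('top',w2m(P),im);save('t2',im)
im2,d,P=top('scene');rep('scene',w2m(P),im2);save('s2',cv2.resize(im2[170:350,180:420],(800,600)))
rel([(m2w([.12,0,.31]),MY),(m2w([.19,0,.31]),MY),(m2w([.19,0,.14]),MY)])
E
```

```text
top 0.08 302 angle -0.0039377200044076206 z at -40 0.11380751885382341
top 0 294 angle 0.0002667243524193936 z at -40 0.11398847679795929
top -0.08 300 angle 0.007489762156439376 z at -40 0.11419734406652342
grip 90 [ 0.1584 -0.0012  0.1541] [ 0.1542 -0.0353  0.1463] [0.1631 0.0337 0.1606]
scene 0.08 119 angle -0.04857565667351232 z at -40 0.11057071875919611
scene 0 136 angle -0.04823748985471551 z at -40 0.1106079708531377
scene -0.08 157 angle -0.03634613610102204 z at -40 0.111193248397406
grip 257 [ 0.1561 -0.0048  0.1466] [ 0.1488 -0.0437  0.135 ] [0.1655 0.0385 0.1576]
   [  4.8   1.6 236.5] [-0.1 -0.1 -0. ] dist 237 ang 0
   [  4.6   1.7 306.5] [-0.1 -0.1 -0. ] dist 307 ang 0
   [174.6   1.6 306.8] [-0.1 -0.1 -0. ] dist 353 ang 0
```

View pics/s2.png

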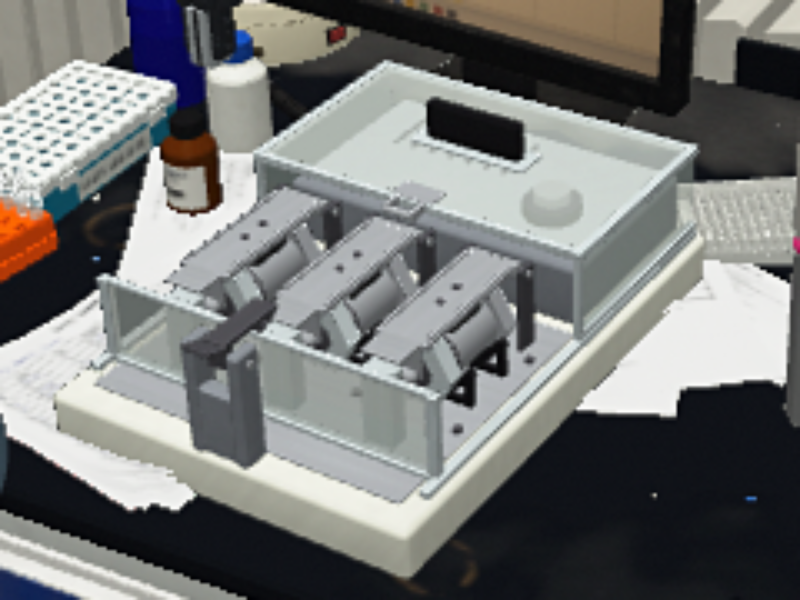

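All three covers are shut (top camera: angles under 0.01 rad, z 114 mm). Next I go behind the guard's grip.

step_arm([
  [5, 2, 40, 0, 0, 0, 255],
  [5, 2, 100, 0, 0, 0, 255],
  [5, 2, 160, 0, 0, 0, 255],
  [5, 2, 220, 0, 0, 0, 255],
  [5, 2, 270, 0, 0, 0, 255],
  [30, 2, 300, 0, 0, 0, 255],
  [75, 2, 306, 0, 0, 0, 255],
  [125, 2, 306, 0, 0, 0, 255],
  [165, 2, 306, 0, 0, 0, 255],
  [177, 2, 306, 0, 0, 0, 255],
])

```text
time_s: 29.82
eef_pos: [0.6576, -0.0175, 0.134]
eef_rot: [0.704, 0.028, 0.71, -0.027]
wrist_force: [0.9, 0.2, 0.4]
opening: 0.002
```

```bash
python3 - <<'E'
from h import *
print(w2m(ctrl.get_obs()['eef_pos']))
rel([(m2w([x,-.001,.138]),MY) for x in (.175,.1,.03,.01)])
E
```

```text
[0.18710137 0.00029435 0.13399735]
   [ -3.9  -1.3 -12.1] [-0.1 -0.5 -0.1] dist 13 ang 1
   [ -3.3  -1.5 -87.1] [-0.1 -0.5 -0.1] dist 87 ang 1
   [  -2.7   -1.6 -157.1] [-0.1 -0.5 -0.1] dist 157 ang 1
   [  -2.5   -1.7 -177.1] [-0.1 -0.5 -0.1] dist 177 ang 1
```

step_arm([
  [0, -1, -10, 0, 0, 0, 255],
  [0, -1, -25, 0, 0, 0, 255],
  [0, -1, -45, 0, 0, 0, 255],
  [0, -1, -65, 0, 0, 0, 255],
  [0, -1, -85, 0, 0, 0, 255],
  [0, -1, -105, 0, 0, 0, 255],
  [0, -1, -125, 0, 0, 0, 255],
  [0, -1, -145, 0, 0, 0, 255],
  [0, -1, -155, 0, 0, 0, 255],
  [0, -1, -155, 0, 0, 0, 255],
])

```text
time_s: 31.08
eef_pos: [0.5059, -0.0063, 0.1407]
eef_rot: [0.707, 0.027, 0.706, -0.027]
wrist_force: [0.0, -0.1, -0.2]
opening: 0.003
```

step_arm([
  [0, 0, -4, 0, 0, 0, 255],
  [0, 0, -8, 0, 0, 0, 255],
  [0, 0, -12, 0, 0, 0, 255],
  [0, 0, -16, 0, 0, 0, 255],
  [0, 0, -20, 0, 0, 0, 255],
  [0, 0, -20, 0, 0, 0, 255],
])

```text
time_s: 31.82
eef_pos: [0.4856, -0.0046, 0.1393]
eef_rot: [0.707, 0.027, 0.707, -0.027]
wrist_force: [2.0, -1.0, 0.6]
opening: -0.002
```

```bash
python3 - <<'E'
from h import *
print(w2m(ctrl.get_obs()['eef_pos']),ctrl.get_obs()['wrist_force'])
E
```

```text
[0.01463105 0.00018493 0.1393451 ] [ 2.01324579 -0.95696838  0.64246731]
```

step_arm([
  [0, 0, -3, 0, 0, 0, 255],
  [0, 0, -6, 0, 0, 0, 255],
  [0, 0, -9, 0, 0, 0, 255],
  [0, 0, -11, 0, 0, 0, 255],
  [0, 0, -13, 0, 0, 0, 255],
  [0, 0, -13, 0, 0, 0, 255],
])

```text
time_s: 32.58
eef_pos: [0.4762, -0.0039, 0.1395]
eef_rot: [0.71, 0.027, 0.703, -0.027]
wrist_force: [18.4, -1.0, -14.0]
opening: 0.001
```

step_arm([
  [0, 0, -2, 0, 0, 0, 255],
  [0, 0, -4, 0, 0, 0, 255],
  [0, 0, -4, 0, 0, 0, 255],
  [0, 0, -4, 0, 0, 0, 255],
])

```text
time_s: 33.08
eef_pos: [0.4761, -0.0039, 0.1399]
eef_rot: [0.713, 0.027, 0.7, -0.028]
wrist_force: [35.6, -0.3, -27.8]
opening: -0.004
```

```bash
python3 - <<'E'
from h import *
np.set_printoptions(precision=4,suppress=True)
o=ctrl.get_obs();print(w2m(o['eef_pos']),o['wrist_force'])
im,d,P=top('scene');save('s3',cv2.resize(im[170:350,180:420],(800,600)))
M=w2m(P)
dark=(im.max(-1)<70)&(M[...,2]>.13)&(M[...,2]<.16)&(abs(M[...,1])<.06)&(M[...,0]>-.05)&(M[...,0]<.02);S=M[dark];print('grip',len(S),np.median(S,0) if len(S) else '')
E
```

```text
[0.0051 0.0001 0.1399] [ 35.6301  -0.2683 -27.764 ]
grip 386 [-0.0167 -0.0072  0.147 ]
```

View pics/s3.png

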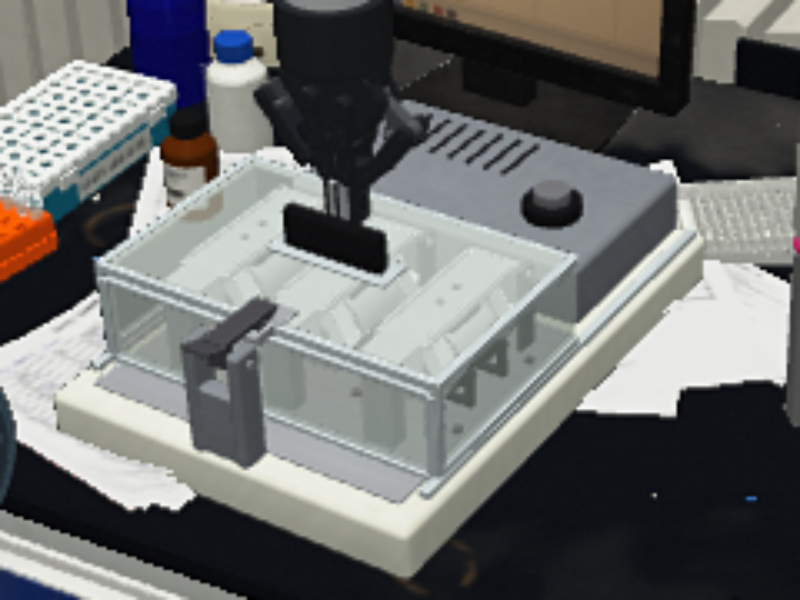

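A further 17 N moved nothing, so the guard is on its stop and the pawl has dropped over it. I back off and find the button.

step_arm([
  [0, 0, 10, 0, 0, 0, 255],
  [0, 0, 22, 0, 0, 0, 255],
  [-40, 0, 24, 0, 0, 0, 255],
  [-90, 0, 24, 0, 0, 0, 255],
  [-120, 0, 0, 0, 0, 0, 255],
  [-130, 30, -50, 0, 0, 0, 255],
  [-130, 60, -100, 0, 0, 0, 255],
  [-130, 60, -110, 0, 0, 0, 255],
  [-130, 60, -110, 0, 0, 0, 255],
])

```text
time_s: 34.25
eef_pos: [0.3635, 0.0649, 0.2695]
eef_rot: [0.707, 0.026, 0.706, -0.027]
wrist_force: [0.5, 0.1, 0.3]
opening: -0.002
```

```bash
python3 - <<'E'
from h import *
np.set_printoptions(precision=4,suppress=True)
for n in('top','scene'):
    im,d,P=top(n);M=w2m(P)
    S=M[(im.max(-1)<80)&(M[...,2]>.135)&(M[...,2]<.165)&(abs(M[...,1])<.06)&(M[...,0]>-.06)&(M[...,0]<.03)];print(n,'grip',len(S),S.mean(0))
    m=((M[...,2]>.101)&(M[...,2]<.125)&(M[...,0]>.11)&(M[...,0]<.25)&(M[...,1]<-.02)&(M[...,1]>-.14)).astype(np.uint8)
    k,l,st,_=cv2.connectedComponentsWithStats(m)
    for j in range(1,k):
        if st[j,4]>10:
            Q=M[l==j];print(n,st[j],Q.mean(0),Q.min(0),Q.max(0))
    if n=='top':
        H=M[(M[...,0]>.11)&(M[...,0]<.24)&(abs(M[...,1])<.12)];print('housing z',np.median(H[:,2]))
        save('t4',cv2.resize(im[150:340,230:370],(589,800),interpolation=cv2.INTER_CUBIC)[:600])
E
```

```text
top grip 57 [-0.012  -0.0023  0.1554]
top [319 201  16  16 198] [ 0.1501 -0.0705  0.1105] [ 0.1296 -0.0927  0.1014] [ 0.1725 -0.0503  0.123 ]
housing z 0.09537330501402641
scene grip 294 [-0.0159 -0.0047  0.1467]
scene [337 224  18  13 173] [ 0.145  -0.0757  0.1094] [ 0.1259 -0.0959  0.1012] [ 0.1723 -0.0489  0.1184]
```

View pics/t4.png

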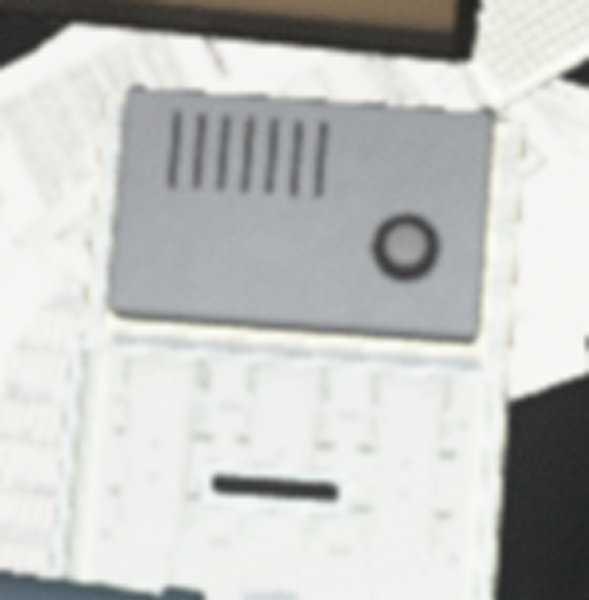

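The button is at top-crop (407,247), mill (150, −70) mm. The grip travelled 170 mm, matching a fully shut guard.

```bash
python3 - <<'E'
from h import *
np.set_printoptions(precision=4,suppress=True)
im,d,P=top();M=w2m(P)
S=M[206:212,324:330].reshape(-1,3);print(S.mean(0),np.median(S,0))
c=np.median(S,0)
rel([(m2w([-.07,.06,.3]),MY),(m2w([.149,-.072,.3]),MY),(m2w([.149,-.072,.135]),MY)])
E
```

```text
[ 0.1489 -0.0715  0.1166] [ 0.1491 -0.0715  0.1163]
   [-30.7   0.3  41.4] [-0.1 -0.   0. ] dist 52 ang 0
   [ -30.7 -131.4  260.7] [-0.1 -0.   0. ] dist 293 ang 0
   [ 134.3 -131.3  260.7] [-0.1 -0.   0. ] dist 321 ang 0
```

step_arm([
  [-10, -20, 35, 0, 0, 0, 255],
  [-25, -45, 85, 0, 0, 0, 255],
  [-30, -70, 135, 0, 0, 0, 255],
  [-30, -95, 185, 0, 0, 0, 255],
  [-30, -120, 230, 0, 0, 0, 255],
  [-10, -131, 258, 0, 0, 0, 255],
  [40, -131, 261, 0, 0, 0, 255],
  [90, -131, 261, 0, 0, 0, 255],
  [125, -131, 261, 0, 0, 0, 255],
  [130, -131, 261, 0, 0, 0, 255],
])

```text
time_s: 35.65
eef_pos: [0.6119, -0.0857, 0.1349]
eef_rot: [0.704, 0.028, 0.709, -0.027]
wrist_force: [0.1, 0.3, -0.9]
opening: 0.0
```

step_arm([
  [5, 0, 0, 0, 0, 0, 255],
  [10, 0, 0, 0, 0, 0, 255],
  [15, 0, 0, 0, 0, 0, 255],
  [18, 0, 0, 0, 0, 0, 255],
  [20, 0, 0, 0, 0, 0, 255],
  [20, 0, 0, 0, 0, 0, 255],
])

```text
time_s: 36.4
eef_pos: [0.6138, -0.0855, 0.1192]
eef_rot: [0.707, 0.027, 0.707, -0.027]
wrist_force: [0.1, 0.4, 0.7]
opening: 0.004
```

```bash
python3 - <<'E'
from h import *
o=ctrl.get_obs();print(w2m(o['eef_pos']),o['wrist_force'])
E
```

```text
[ 0.14851627 -0.07079551  0.1192402 ] [0.09659    0.43780402 0.72597915]
```

step_arm([
  [2, 0, 0, 0, 0, 0, 255],
  [4, 0, 0, 0, 0, 0, 255],
  [6, 0, 0, 0, 0, 0, 255],
  [8, 0, 0, 0, 0, 0, 255],
  [10, 0, 0, 0, 0, 0, 255],
  [10, 0, 0, 0, 0, 0, 255],
])

```text
time_s: 37.15
eef_pos: [0.614, -0.0856, 0.1101]
eef_rot: [0.707, 0.027, 0.707, -0.027]
wrist_force: [-2.7, 0.9, 8.5]
opening: -0.0
```

step_arm([
  [1, 0, 0, 0, 0, 0, 255],
  [3, 0, 0, 0, 0, 0, 255],
  [3, 0, 0, 0, 0, 0, 255],
  [3, 0, 0, 0, 0, 0, 255],
])

```text
time_s: 37.65
eef_pos: [0.614, -0.0856, 0.1097]
eef_rot: [0.707, 0.026, 0.706, -0.027]
wrist_force: [-11.8, 2.6, 23.2]
opening: -0.001
```

The button is at its bottom: 23 N and no further travel. I retract.

step_arm([
  [-20, 0, 0, 0, 0, 0, 255],
  [-70, 0, 0, 0, 0, 0, 255],
  [-130, 0, 0, 0, 0, 0, 255],
  [-190, 20, -30, 0, 0, 0, 255],
  [-200, 60, -85, 0, 0, 0, 255],
  [-200, 100, -140, 0, 0, 0, 255],
  [-200, 140, -195, 0, 0, 0, 255],
  [-200, 140, -250, 0, 0, 0, 255],
  [-200, 140, -250, 0, 0, 0, 255],
  [-200, 140, -250, 0, 0, 0, 255],
])

```text
time_s: 38.9
eef_pos: [0.3754, 0.0731, 0.307]
eef_rot: [0.707, 0.027, 0.706, -0.027]
wrist_force: [1.0, -0.5, 0.0]
opening: -0.0
```

```bash
python3 - <<'E'
from h import *
np.set_printoptions(precision=4,suppress=True)
im,d,P=top();M=w2m(P);o=ctrl.get_obs();print(o['wrist_force'],o['eef_pos'])
S=M[(im.max(-1)<80)&(M[...,2]>.135)&(M[...,2]<.165)&(abs(M[...,1])<.06)&(M[...,0]>-.06)&(M[...,0]<.03)];print('grip',len(S),S.mean(0))
print('button z',np.median(M[206:212,324:330].reshape(-1,3),0))
im,d,P=top('scene');save('s5',cv2.resize(im[130:380,160:493],(800,600)))
E
```

```text
[ 0.2614 -0.0523 -0.3183] [0.3761 0.0727 0.3069]
grip 58 [-0.0119 -0.0012  0.1553]
button z [ 0.1489 -0.0715  0.1156]
```

View pics/s5.png

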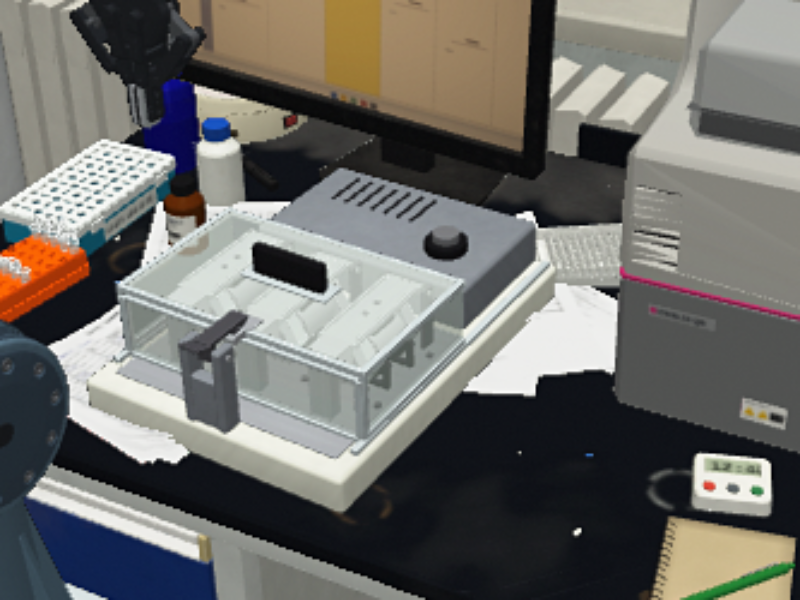

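The guard is shut and latched, the button is back up, the bottles and notebook look undisturbed, and the arm is clear.

```bash
python3 -c "
from bench import ctrl
print(ctrl.hand_in())"
```

```text
the job is handed in; nothing more can be done
None
```

The mill job is done and handed in at about 39 s; the hand-in gives no verdict, so these are my own last checks.

- **Jars:** all three jars were on the bench, and each now lies in its own cradle. They measured within about 1 mm of the cradle centres and within 1° of the mill's axis. The middle one was partly hidden in the last look, but an earlier look had it within 1 mm. The third jar slipped 3–4 mm in the grip, and I corrected for that when placing it.
- **Covers:** all three were pressed to about 18 N and snapped shut. The top camera reads them level within 0.01 rad. The scene camera's rougher fit disagreed slightly, at −0.04 to −0.05 rad, which I took as depth error because a cover cannot go past its stop at 0.
- **Guard:** it was pushed 170 mm onto its stop and did not move with 17 N more. After I let go it stayed put, with the pawl down over it.
- **Start button:** it was pressed to its bottom (23 N, no further travel) with the guard shut. It came back up to its original height within 1 mm.
- **Bystanders and arm:** the bottles and notebook look undisturbed in the last picture; I did not measure them. The arm stands clear and touches nothing.

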